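Lock the rail stop on the mat-cutting bench

TASK

Two stop blocks sit on the aluminium board rail of this framing bench, each with a cam knob and a sprung pin. The one with the straight bar-shaped grip is still unlocked: turn its knob clockwise, seen from above, until the sprung pin drops into the notch of its cam, then let go. Leave the other stop, with the round knob, locked as it is.

Things in the scene. Friction and masses are not known exactly. Their poses are not given: they have to be found in the camera images.
- bar_grip (a point): Black straight bar grip, 50 x 14 mm, 40 mm tall, upright on a bare aluminium cam disc (72 mm across). The point is on the vertical knob axis: the bar's top is 17 mm above it (80 mm over the bench), the disc's top 23 mm below it. Turns with the knob: x along the bar towards the V notch in the disc's rim (18 mm wide, 9 deep), y across the 14 mm width, z up. Pin guide 56 mm out, 43 mm high.
- bar_cam (a joint): Angle of that knob, rad, growing clockwise seen from above. 0: notch squarely in front of the pin (pin home). It starts at -1.25 to -0.65, so it must turn clockwise by that much; end stops at -1.5 and +0.45. Turning takes under 0.1 N m; it stays where it is left, and once released within 0.2 rad of 0 the pin pulls it to 0.
- bar_pin (a joint): Sprung pin of that stop (steel, round nose 10 mm across, on the side of the disc away from the robot, pointing at the knob axis), travel in m, growing towards the knob axis. About 0: nose riding on the plain rim, unlocked. About 0.007: dropped fully into the notch, locked. Its spring pushes it in with 3.5 to 5 N.
- round_cam (a joint): Knob angle, rad, of the other, look-alike stop, whose grip is a round fluted black knob 42 mm across and 74 mm above the bench. Its pin is already in its notch (0); leave it. The two stops stand some 0.23 to 0.33 m apart along the rail, either may be on the left.

How it is judged (in metres and radians):
At the end, for the whole second after the job is handed in: The pin of the bar-grip stop has dropped at least 5.5 mm into the notch, its knob stands still within 0.17 rad (10 degrees) of the notch position, and the round knob is still within 0.17 rad of its own notch position (value of joint bar_pin above 0.0055 m and value of joint bar_cam between -0.17 and 0.17 rad and velocity of joint bar_cam between -0.05 and 0.05 rad/s and value of joint round_cam between -0.17 and 0.17 rad); the robot touches nothing.
It fails at once if the round knob was turned out of its locked position by more than 0.25 rad (value of joint round_cam above 0.25 rad or value of joint round_cam below -0.25 rad).
It also fails if it takes over 40 s, if anything falls off the work surface, if the arm or the gripper's body presses on something with over 40 N, if the wrist force passes 120 N, or if a joint passes its speed limit or range.

ROBOT

A 7-joint arm with a two-finger parallel gripper is mounted at the origin on the work surface. World frame = base frame: x ahead of the robot, y to its left, z up, the work surface at z = 0. Lengths are in m, angles in degrees, forces in N, time in s.
With the tool pointing down it reaches from about 0.425 to 0.875 m from the base axis. Payload 4.7 kg.
Tool frame: the origin (TCP) lies at the very end of the fingers, on their centre line; the grasp point (between the pads) lies 19 mm behind it; z points along the fingers, y is the direction in which the jaws open and shut (so a half turn about z gives the same grasp; the last joint's range is limited). The gripper opens to 87 mm and grips with 3 to 60 N. Pads are 19 mm wide; open, the fingers measure 117 mm over their backs; the gripper's body (75 mm by 190 mm) begins 51 mm behind the grasp point.
Start: joints at [-63.822, 18.392, -4.016, 83.108, 1.295, 78.541, -3.26], TCP at [0.279, 0.587, 0.186] pointing down, gripper open.
Joint ranges: [-163.93, 163.93], [-17.29, 119.83], [-79.2, 71.16], [3.27, 140.29], [-89.18, 269.18], [5.43, 117.66], [-154.24, 154.24]. Speed limits (degrees/s): [147.25, 147.25, 180, 180, 180, 180, 180].

INTERFACE

Orientations are given as [roll, pitch, yaw] about the fixed x, y, z axes, in that order (R = Rz(yaw) Ry(pitch) Rx(roll)).
In Python, from cell import * gives the robot as it stands.
- The arm moves only by the tool arm_command, never from a script. Its argument "targets" is a list that holds one entry, the list of rows, each a list of 7 numbers: the shift along the tool's x, y, z in m, then the turn, a rotation vector about the tool's x, y, z in degrees, then the gripper's target within -1 to 1 (shut at 1, half-way at 0, fully open at -1). In form: [[[tx, ty, tz, rx, ry, rz, claw], ...]]. A call has 1 to 10 rows; each row is the pose to reach, as a shift and turn from the pose commanded when the call began, along the tool's axes at that moment; what a row does not reach only later rows make up. A row lasts 1/10 s, in which the tool goes at most 50 mm and 8.59 degrees, less where a joint would pass 70% of its speed; a pose out of reach is approached as far as the arm can. A call with a gripper value outside its range is refused whole. The fingers move at their own pace and stop on an object; "newtons" is the grip in N (left out, the last holds). Time passes only in rows, so rows that repeat a pose let the fingers close. It gives the time, the measured TCP pose, the force and the opening at its end, in the units of the state.
- get_obs(): the state, without advancing time (a new reading comes with each control period).
- read_camera(name): name is "scene" or "top" or "wrist"; returns a dict with "img" (400x640x3 uint8, red, green, blue), "z_map" (400x640 float32, m along the optical axis (not along the pixel's ray), 0 where there is no reading), "K" (3x3 intrinsics, pixels), "origin" and "attitude" of the camera in the world. Camera axes: x right, y down, z forward; pixel columns grow to the right and rows downward; lengths in m; the calibration is good to about 2 mm. A picture is of the moment at which its call begins.
- sign_off(): hands the job in, once; it reports no verdict.
Trained networks look in the newest picture that a camera, given by its name, has taken for a name from the list of things; names that differ only in an ending like _2 or _b are one class to them, and where a whole thing is asked for, a point or a joint stands for the part that bears it (a point fixed in the world has none). Each returns a list of dicts, best first, with "conf" (0 to 1); they miss things now and then, are a little off and sometimes report something else, mostly with a low value. They report only what shows in the picture. A call takes as long as a camera call.
- search_frame(thing, camera): "position" ([column, row] in pixels, amid what is visible of it).
The state is a dict: "time_s": time; "qpos": joint angles; "joint_velocities": joint speeds; "effort": joint torques, N m; "tool_pos": TCP position; "tool_rot": TCP orientation; "force": force on the tool from outside, world axes, zero at the start; "wrist_torque": the same for the moment, N m; "grip_width": finger opening in m.
Only numpy, scipy, OpenCV 4.12 (cv2) and the standard library are available. Lean on these libraries where they do the work, as an engineer would, in place of code of your own. Each camera call takes 0.05 s, during which the arm holds its last target.

## Working session

There is one attempt and no reset: what is moved stays moved. The work goes in short steps, Python scripts to look and compute and a tool call to move; the robot and the scene stay as the last step left them, time stands still between calls to the robot, and variables do not carry over. Pictures are saved under pics/ and viewed, and the job is handed in when it is done.

Besides the shell and the picture viewer there is one more tool, called after "Request:" as name([rows], argument=value, ...), one row to a line, values as JSON. arm_command: Moves the arm, as the interface text tells. Its arguments: {"type":"object","properties":{"targets":{"type":"array","items":{"type":"array","items":{"type":"array","items":{"type":"number"}}}},"newtons":{"type":"number"}},"required":["targets"]}

```bash
mkdir -p pics; python3 - <<'E'
from cell import *
import cv2, pickle
d={}
for n in ["scene","top"]:
    c=read_camera(n); d[n]=c
    cv2.imwrite(f"pics/{n}0.png",c["img"][:,:,::-1])
    print(n,c["K"],c["origin"],c["attitude"])
    for t in ["bar_grip","bar_cam","bar_pin","round_cam"]: print(t,search_frame(t,n)[:2])
pickle.dump(d,open("d0.pkl","wb"))
print(get_obs())
E
```

```text
scene [[386.43231303   0.         322.964704  ]
 [  0.         386.43231303 199.07178743]
 [  0.           0.           1.        ]] [ 0.84319337 -0.37731038  0.50056191] [-131.57578199   -0.31013937   35.73200206]
bar_grip [{'position': [223.8, 275.6], 'conf': 0.85}]
bar_cam [{'position': [224.8, 277.8], 'conf': 0.57}]
bar_pin [{'position': [263.7, 305.3], 'conf': 0.72}]
round_cam [{'position': [342.9, 193.7], 'conf': 0.63}]
top [[429.8174912    0.         319.76276052]
 [  0.         429.8174912  201.44550265]
 [  0.           0.           1.        ]] [ 0.4470141  -0.00115282  0.79002672] [-170.88277188   -1.13788205  -88.63989912]
bar_grip [{'position': [408.4, 227.5], 'conf': 0.65}]
bar_cam [{'position': [410.1, 232.0], 'conf': 0.84}]
bar_pin [{'position': [412.7, 188.6], 'conf': 0.63}, {'position': [409.8, 229.6], 'conf': 0.33}]
round_cam [{'position': [268.1, 207.0], 'conf': 0.85}]
{'time_s': 0.5, 'qpos': array([-63.81976899,  18.39317013,  -4.01727122,  83.10979166,
         1.29450499,  78.54156456,  -3.25988041]), 'joint_velocities': array([ 0.02266666, -0.07334851, -0.0250357 , -0.01601118,  0.02524862,
        0.07286767, -0.19705189]), 'effort': array([ 1.26983432e-04, -4.90603209e+01, -4.03093603e-01, -3.12463260e+01,
       -6.39643986e-02,  3.45507707e-02,  5.04962770e-05]), 'tool_pos': array([0.27853744, 0.58729331, 0.18555288]), 'tool_rot': array([1.79999411e+02, 2.01374022e-03, 1.54629747e+02]), 'force': array([-1.07237025, -0.79703486,  0.58478569]), 'wrist_torque': array([-0.01720406,  0.02971325, -0.02224118]), 'grip_width': 0.08714555202730655}
```

View pics/scene0.png

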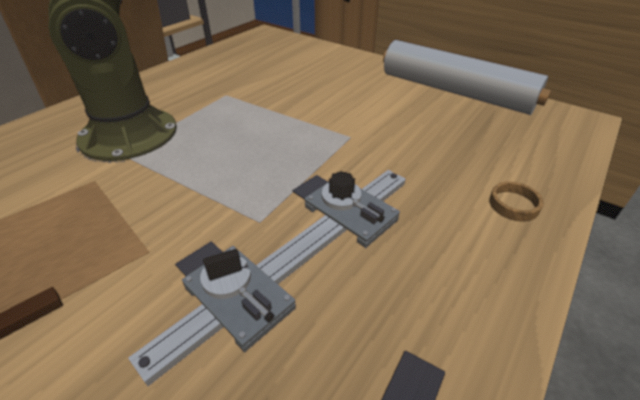

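View pics/top0.png

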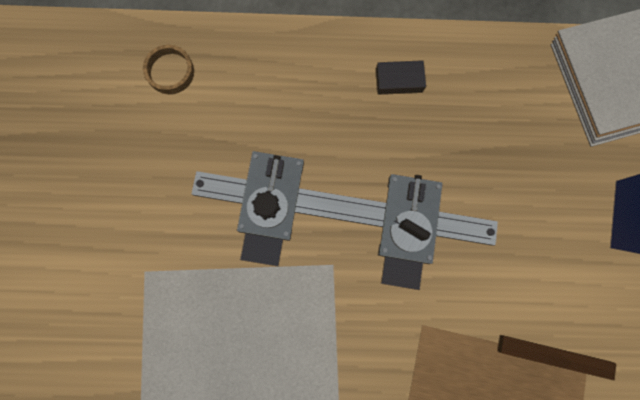

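```bash
cat > h.py <<'E'
import numpy as np, pickle, cv2
from scipy.spatial.transform import Rotation as R
def cloud(c):
    z=c["z_map"]; v,u=np.mgrid[:400,:640]; K=c["K"]
    p=np.stack([(u-K[0,2])/K[0,0]*z,(v-K[1,2])/K[1,1]*z,z],-1)
    return p@R.from_euler("xyz",c["attitude"],degrees=True).as_matrix().T+c["origin"]
E
python3 - <<'E'
from h import *
d=pickle.load(open("d0.pkl","rb"))
for n,(u,v) in [("top",(409,229)),("scene",(224,276))]:
    P=cloud(d[n]); ok=d[n]["z_map"]>0
    print(n,P[int(v),int(u)])
    w=P[v-40:v+40,u-40:u+40]; m=ok[v-40:v+40,u-40:u+40]&(w[...,2]>.074)&(w[...,2]<.088)
    q=w[m]; print(len(q),q.mean(0) if len(q) else 0)
    if len(q)>5:
        r=cv2.minAreaRect((q[:,:2]*1000).astype(np.float32)); print(r, q[:,2].min(),q[:,2].max(), np.median(q[:,2]))
    img=d[n]["img"][v-50:v+50,u-60:u+60,::-1]
    cv2.imwrite(f"pics/crop_{n}.png",cv2.resize(img,None,fx=6,fy=6,interpolation=cv2.INTER_CUBIC))
E
```

```text
top [ 0.51916483 -0.16268422  0.07718506]
253 [ 0.51956601 -0.17383401  0.07928267]
((520.0726928710938, -174.1448211669922), (49.92361068725586, 14.297869682312012), 59.79228973388672) 0.07446873257549658 0.0829978114613299 0.079500123827841
scene [ 0.5253895  -0.17839852  0.04197333]
310 [ 0.52207636 -0.17455837  0.07805007]
((520.9490356445312, -173.5862274169922), (49.77662658691406, 14.84272575378418), 60.12330627441406) 0.07402291560701996 0.08082103148701542 0.07825474443876879
```

View pics/crop_top.png

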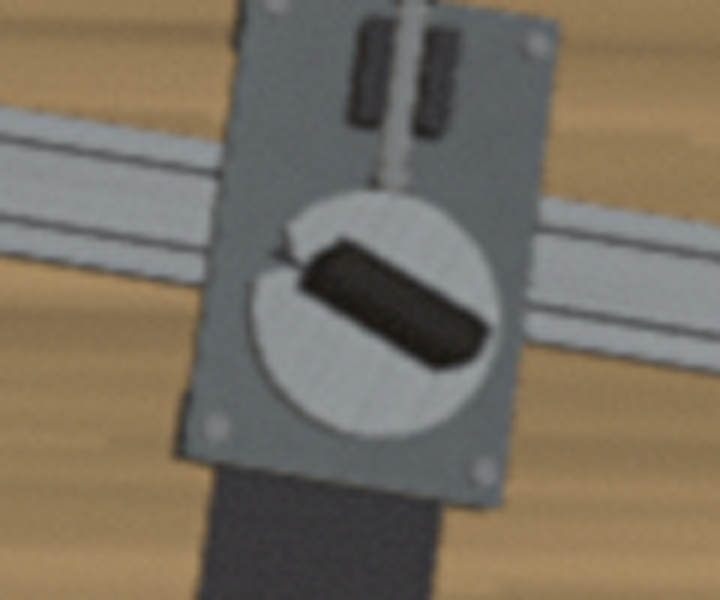

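```bash
python3 - <<'E'
from h import *
d=pickle.load(open("d0.pkl","rb"))
c=d["top"];P=cloud(c)
# intersect pixel with height
M=R.from_euler("xyz",c["attitude"],degrees=True).as_matrix()
def at(u,v,h):
    r=M@np.linalg.solve(c["K"],[u,v,1]); return c["origin"]+r*(h-c["origin"][2])/r[2]
a=at(200,183,.015);b=at(491,232,.015); print(a,b, np.degrees(np.arctan2(-(b-a)[0]*-1,1)) )
v=b-a; n=np.array([-v[1],v[0]]); print("pin dir deg",np.degrees(np.arctan2(n[1],n[0])))
p=at(417,180,.043); print("pin pt",p, p[:2]-[.5205,-.174],np.degrees(np.arctan2(*(p[:2]-[.5205,-.174])[::-1])))
w=P[188:275,360:460]; m=(w[...,2]>.036)&(w[...,2]<.046);q=w[m]
r=np.hypot(q[:,0]-.5205,q[:,1]+.174); q=q[r<.05]
print(len(q),cv2.minEnclosingCircle((q[:,:2]*1000).astype(np.float32)))
# disc height map of arrangement near
m=(P[...,2]>.05)&(P[...,0]>.4)&(P[...,0]<.65)&(np.abs(P[...,1]+.174)<.1)
print("max heights>50mm region", P[m].min(0),P[m].max(0))
E
```

```text
[0.60000663 0.20622404 0.015     ] [ 0.52382355 -0.32659822  0.015     ] -4.356553607139084
pin dir deg -8.13701667228338
pin pt [ 0.61062469 -0.18556588  0.043     ] [ 0.09012469 -0.01156588] -7.3129079178242895
981 ((527.0549926757812, -175.87860107421875), 43.04876708984375)
max heights>50mm region [ 0.50273726 -0.19747464  0.05031842] [ 0.53639028 -0.15035585  0.08299781]
```

The top picture shows the bar at (409,229), its notch at the upper left at about (402,222), and the pin straight above at (417,180). In the world frame:
- The bar points at +60° from x.
- The pin direction is −8°, so the knob needs about 68° clockwise.
- The knob axis is at about (0.5205, −0.174). The bar top measures 0.079 m and the bar 50×14 mm, which agrees with the given sizes.

Request:
arm_command([
  [[-0.02, -0.012, 0, 0, 0, 3, -1], [-0.055, -0.033, 0, 0, 0, 8, -1], [-0.095, -0.057, 0, 0, 0, 14, -1], [-0.135, -0.082, 0, 0, 0, 20, -1], [-0.175, -0.106, 0, 0, 0, 26, -1], [-0.215, -0.13, 0, 0, 0, 32, -1], [-0.255, -0.155, 0, 0, 0, 38, -1], [-0.295, -0.18, 0, 0, 0, 43, -1], [-0.33, -0.2, 0, 0, 0, 48, -1], [-0.345, -0.21, 0, 0, 0, 50, -1]],
])

```text
time_s: 1.5
tool_pos: [0.5029, 0.245, 0.186]
tool_rot: [179.9, 0.1, 104.1]
force: [-0.3, 0.3, 0.1]
grip_width: 0.0867
```

```bash
cat >> h.py <<'E'
def shift(o,goal,yaw):
    A=R.from_euler("xyz",o["tool_rot"],degrees=True); B=R.from_euler("xyz",[180,0,yaw],degrees=True)
    print("pos",o["tool_pos"].round(4),"rot",o["tool_rot"].round(2),"t",o["time_s"],"F",o["force"].round(1),"grip",o["grip_width"])
    print("shift",A.inv().apply(np.array(goal)-o["tool_pos"]).round(4),"turn",(A.inv()*B).as_rotvec(degrees=True).round(2))
E
python3 -c "
from cell import *
from h import *
shift(get_obs(),[.5205,-.174,.14],60)"
```

```text
pos [0.5029 0.245  0.186 ] rot [1.7992e+02 9.0000e-02 1.0414e+02] t 1.5 F [-0.3  0.3  0.1] grip 0.08668393125334434
shift [-0.4106 -0.0854  0.0465] turn [ 0.11  0.05 44.14]
```

Request:
arm_command([
  [[-0.025, -0.005, 0.003, 0, 0, 3, -1], [-0.07, -0.014, 0.008, 0, 0, 8, -1], [-0.118, -0.024, 0.013, 0, 0, 13, -1], [-0.166, -0.034, 0.018, 0, 0, 18, -1], [-0.214, -0.044, 0.024, 0, 0, 23, -1], [-0.262, -0.054, 0.03, 0, 0, 28, -1], [-0.31, -0.064, 0.035, 0, 0, 33, -1], [-0.355, -0.073, 0.04, 0, 0, 38, -1], [-0.395, -0.082, 0.045, 0, 0, 43, -1], [-0.411, -0.085, 0.046, 0, 0, 44.6, -1]],
])

```text
time_s: 2.5
tool_pos: [0.5201, -0.1732, 0.139]
tool_rot: [-180.0, 0.1, 59.6]
force: [0.0, 0.2, 0.7]
grip_width: 0.0873
```

```bash
python3 - <<'E'
from cell import *
from h import *
c=read_camera("wrist"); cv2.imwrite("pics/w1.png",c["img"][:,:,::-1])
P=cloud(c); z=c["z_map"]
m=(z>0)&(P[...,2]>.072)&(P[...,2]<.09)&(np.hypot(P[...,0]-.52,P[...,1]+.174)<.05)
q=P[m]; print(len(q), np.median(q[:,2]) if len(q) else 0)
if len(q)>9: print(cv2.minAreaRect((q[:,:2]*1000).astype(np.float32)))
shift(get_obs(),[.5205,-.174,.05],60)
E
```

```text
804 0.07996925208394504
((521.5982666015625, -171.01519775390625), (49.17179489135742, 13.352091789245605), 60.00895309448242)
pos [ 0.5204 -0.1742  0.1391] rot [1.7998e+02 1.1000e-01 5.9590e+01] t 2.55 F [-0.2 -2.4 -0.4] grip 0.08683624772350067
shift [ 0.0004 -0.0001  0.0891] turn [ 0.02  0.11 -0.41]
```

View pics/w1.png

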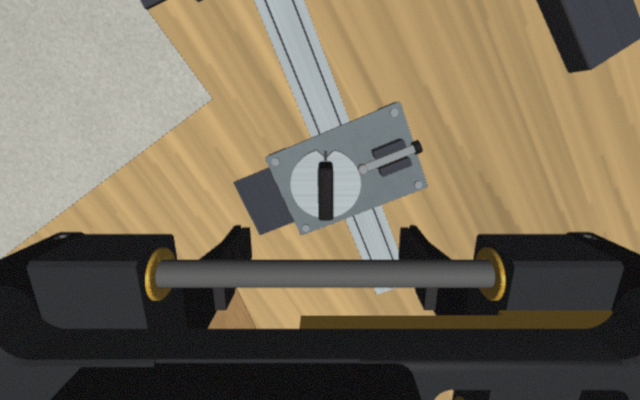

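The wrist picture shows the bar at (326,190), vertical in view and so aligned with the pads, with the notch at (325,157) and the pin at (362,168). It agrees with the other views to 3 mm, so I'm descending and gripping softly.

Request:
arm_command([
  [[0.001, 0, 0.015, 0, 0, 0, -1], [0.001, 0, 0.035, 0, 0, 0, -1], [0.001, 0, 0.055, 0, 0, 0, -1], [0.001, 0, 0.072, 0, 0, 0, -1], [0.001, 0, 0.083, 0, 0, 0, -1], [0.001, 0, 0.088, 0, 0, 0, -1], [0.001, 0, 0.088, 0, 0, 0, 0.4], [0.001, 0, 0.088, 0, 0, 0, 0.4], [0.001, 0, 0.088, 0, 0, 0, 0.4], [0.001, 0, 0.088, 0, 0, 0, 0.4]],
], newtons=6)

```text
time_s: 3.55
tool_pos: [0.5229, -0.1686, 0.0523]
tool_rot: [179.9, -0.0, 60.0]
force: [-1.2, 0.6, -0.0]
grip_width: 0.0627
```

Request:
arm_command([
  [[0, 0, 0, 0, 0, 0, 0.8], [0, 0, 0, 0, 0, 0, 0.8], [0, 0, 0, 0, 0, 0, 0.8], [0, 0, 0, 0, 0, 0, 0.8], [0, 0, 0, 0, 0, 0, 0.8]],
])

```text
time_s: 4.05
tool_pos: [0.5224, -0.1685, 0.0516]
tool_rot: [180.0, -0.0, 60.0]
force: [0.1, 0.8, -0.7]
grip_width: 0.0231
```

The commanded pose sits about 4 mm off the bar centre along the bar, because the earlier reading was taken mid-settling. I'm correcting that before closing.

Request:
arm_command([
  [[-0.004, 0.001, 0, 0, 0, 0, 0.5], [-0.004, 0.001, 0, 0, 0, 0, 0.5], [-0.004, 0.001, 0, 0, 0, 0, 0.8], [-0.004, 0.001, 0, 0, 0, 0, 0.8], [-0.004, 0.001, 0, 0, 0, 0, 0.8], [-0.004, 0.001, 0, 0, 0, 0, 0.8], [-0.004, 0.001, 0, 0, 0, 0, 0.8]],
])

```text
time_s: 4.75
tool_pos: [0.5213, -0.1724, 0.0516]
tool_rot: [180.0, -0.0, 60.0]
force: [-0.2, 0.3, -0.4]
grip_width: 0.0089
```

```bash
python3 - <<'E'
from cell import *
from h import *
shift(get_obs(),[.521,-.173,.05],-8)
c=read_camera("scene"); cv2.imwrite("pics/s2.png",cv2.resize(c["img"][200:360,120:360,::-1],None,fx=3,fy=3))
E
```

```text
pos [ 0.5213 -0.1724  0.0516] rot [ 1.800e+02 -1.000e-02  6.004e+01] t 4.75 F [-0.2  0.3 -0.4] grip 0.00886886240310963
shift [-0.0007  0.0001  0.0016] turn [-0.000e+00 -1.000e-02  6.804e+01]
```

View pics/s2.png

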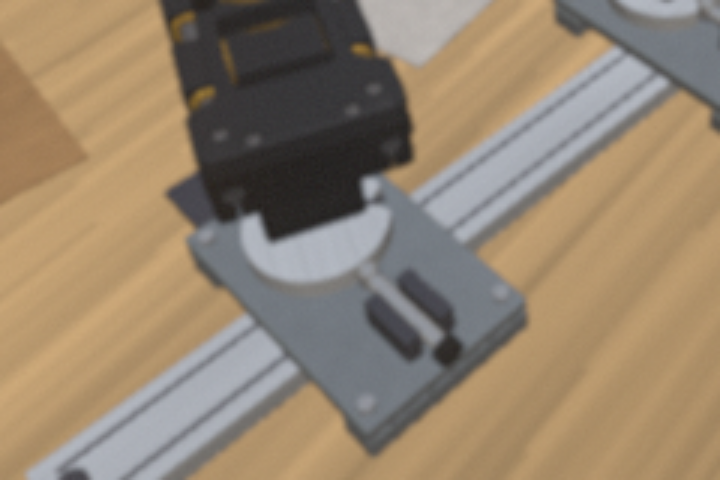

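The width reads 8.9 mm although the bar is 14 mm, so I'm checking whether the fingers are really stopped on something.

Request:
arm_command([
  [[0, 0, 0, 0, 0, 0, 1], [0, 0, 0, 0, 0, 0, 1], [0, 0, 0, 0, 0, 0, 1]],
])

```text
time_s: 5.1
tool_pos: [0.5212, -0.1725, 0.0516]
tool_rot: [-180.0, -0.0, 60.0]
force: [-0.3, 0.4, -0.6]
grip_width: 0.001
```

```bash
python3 - <<'E'
from cell import *
from h import *
shift(get_obs(),[.521,-.173,.05],-8)
for n in ["wrist","top"]:
    c=read_camera(n); im=c["img"][:,:,::-1]
    if n=="top": im=cv2.resize(im[160:290,330:490],None,fx=4,fy=4)
    cv2.imwrite(f"pics/{n}3.png",im)
E
```

```text
pos [ 0.5212 -0.1725  0.0516] rot [-1.800e+02 -1.000e-02  6.003e+01] t 5.1 F [-0.3  0.4 -0.6] grip 0.001001328194601342
shift [-0.0006  0.0001  0.0016] turn [-0.   -0.   68.03]
```

View pics/wrist3.png

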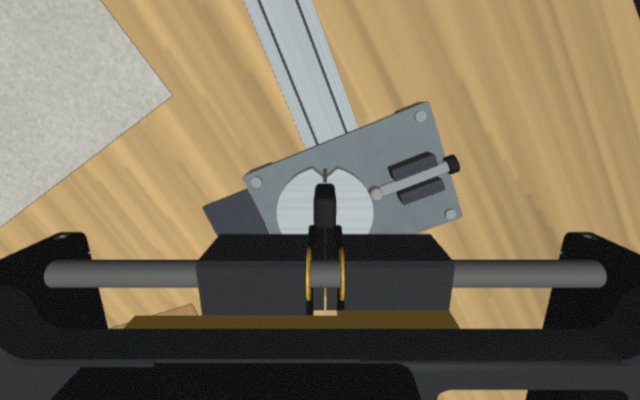

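View pics/top3.png

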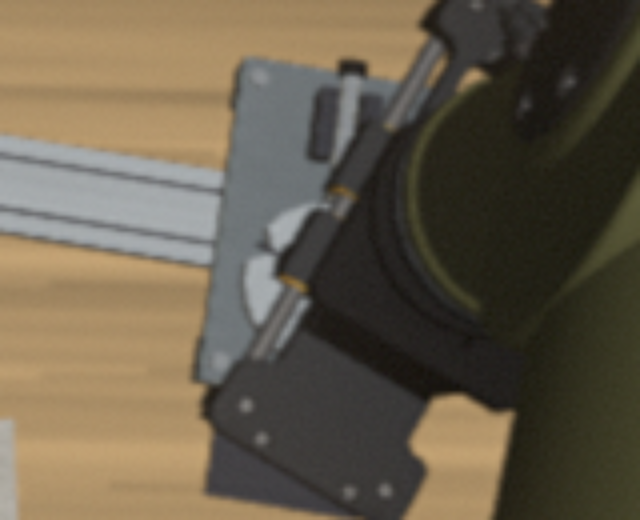

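```bash
python3 - <<'E'
from cell import *
from h import *
o=get_obs(); c=read_camera("wrist"); P=cloud(c)
M=R.from_euler("xyz",c["attitude"],degrees=True).as_matrix()
T=R.from_euler("xyz",o["tool_rot"],degrees=True)
def proj(p): 
    q=c["K"]@(M.T@(np.array(p)-c["origin"])); return (q[:2]/q[2]).round(1)
for off in [(0,0,0),(.0095,0,0),(.0095,0,-.03),(0,0,-.03),(.0265,0,-.03),(-.02,0,-.03)]:
    print(off,proj(o["tool_pos"]+T.apply(off)))
print("bar top ctr",proj([.521,-.173,.08]))
loc=T.inv().apply((P-o["tool_pos"]).reshape(-1,3)).reshape(P.shape)
for v in range(165,330,8): print(v,c["z_map"][v,325].round(3),P[v,325].round(3),loc[v,325].round(3))
v=205
for u in range(300,352,4): print(u,loc[205,u].round(3),loc[240,u].round(3))
im=c["img"][150:330,240:410,::-1]; cv2.imwrite("pics/w4.png",cv2.resize(im,None,fx=3.3,fy=3.3,interpolation=cv2.INTER_CUBIC))
E
```

```text
(0, 0, 0) [324.4 220.3]
(0.0095, 0, 0) [324.4 207.5]
(0.0095, 0, -0.03) [324.4 223.2]
(0, 0, -0.03) [324.4 237.7]
(0.0265, 0, -0.03) [324.4 196.1]
(-0.02, 0, -0.03) [324.4 267. ]
bar top ctr [324.5 237.5]
165 0.228 [ 0.539 -0.142  0.026] [0.035 0.    0.026]
173 0.213 [ 0.538 -0.145  0.042] [0.032 0.    0.01 ]
181 0.215 [ 0.535 -0.15   0.042] [0.026 0.    0.01 ]
189 0.196 [ 0.534 -0.151  0.061] [ 0.025  0.    -0.01 ]
197 0.18 [ 0.534 -0.151  0.078] [ 0.025  0.    -0.027]
205 0.18 [ 0.532 -0.155  0.08 ] [ 0.021  0.    -0.028]
213 0.181 [ 0.529 -0.159  0.08 ] [ 0.016  0.    -0.029]
221 0.181 [ 0.527 -0.163  0.081] [ 0.011  0.    -0.03 ]
229 0.171 [ 0.527 -0.164  0.092] [ 0.01   0.    -0.041]
237 0.159 [ 0.527 -0.164  0.104] [ 0.011  0.    -0.053]
245 0.151 [ 0.526 -0.164  0.112] [ 0.01   0.    -0.061]
253 0.153 [ 0.524 -0.168  0.113] [ 0.005  0.    -0.061]
261 0.087 [ 0.538 -0.144  0.173] [ 0.033  0.    -0.121]
269 0.085 [ 0.537 -0.145  0.175] [ 0.032  0.    -0.123]
277 0.083 [ 0.537 -0.146  0.178] [ 0.031  0.    -0.126]
285 0.086 [ 0.535 -0.149  0.176] [ 0.027  0.    -0.124]
293 0.288 
[... 207 characters left out ...]
0.134]
325 0.075 [ 0.533 -0.152  0.188] [ 0.024  0.    -0.136]
300 [ 0.008 -0.018  0.011] [ 0.038 -0.007 -0.118]
304 [ 0.008 -0.015  0.011] [ 0.038 -0.006 -0.117]
308 [ 0.008 -0.012  0.011] [ 0.037 -0.005 -0.115]
312 [ 0.008 -0.009  0.012] [ 0.012 -0.006 -0.059]
316 [ 0.02  -0.005 -0.027] [ 0.01  -0.004 -0.056]
320 [ 0.021 -0.003 -0.029] [ 0.01  -0.002 -0.056]
324 [ 0.021 -0.    -0.029] [ 0.01  -0.    -0.056]
328 [ 0.021  0.002 -0.029] [ 0.01   0.002 -0.055]
332 [ 0.021  0.005 -0.029] [ 0.01   0.004 -0.056]
336 [0.008 0.009 0.011] [ 0.012  0.006 -0.059]
340 [0.008 0.011 0.011] [ 0.011  0.008 -0.058]
344 [0.008 0.014 0.011] [ 0.038  0.006 -0.117]
348 [0.008 0.017 0.012] [ 0.038  0.007 -0.117]
```

View pics/w4.png

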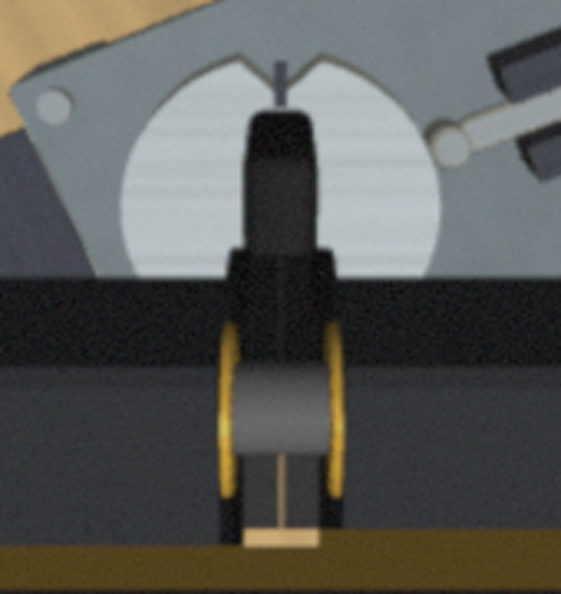

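Request:
arm_command([
  [[0, 0, 0, 0, 0, 0, 0.3], [0, 0, 0, 0, 0, 0, 0.3], [0, 0, 0, 0, 0, 0, 0.3], [0, 0, 0, 0, 0, 0, 0.3]],
])

```text
time_s: 5.65
tool_pos: [0.5212, -0.1725, 0.0516]
tool_rot: [180.0, -0.0, 60.0]
force: [-0.9, 0.3, 0.3]
grip_width: 0.0244
```

```bash
python3 - <<'E'
from cell import *
from h import *
o=get_obs(); T=R.from_euler("xyz",o["tool_rot"],degrees=True)
print(o["grip_width"],o["tool_pos"])
for n in ["wrist","scene"]:
    c=read_camera(n); P=cloud(c)
    loc=T.inv().apply((P-o["tool_pos"]).reshape(-1,3)).reshape(P.shape)
    g=(c["z_map"]>0)
    for s in (-1,1):
        m=g&(np.abs(loc[...,0])<.013)&(s*loc[...,1]>.012)&(s*loc[...,1]<.05)&(loc[...,2]<-.005)
        if m.sum():
            L=loc[m]; k=L[:,2]>-.08; print(n,s,m.sum(),"lowest tool-z",np.sort(L[:,2])[-8:].round(4),"y of low",L[L[:,2]>L[:,2].max()-.01].mean(0).round(4))
    im=c["img"][:,:,::-1]
    im=im[130:330,220:430] if n=="wrist" else im[200:340,140:320]
    cv2.imwrite(f"pics/{n}5.png",cv2.resize(im,None,fx=3,fy=3,interpolation=cv2.INTER_CUBIC))
E
```

```text
0.02436292149396516 [ 0.52124863 -0.17247129  0.05155505]
wrist -1 1370 lowest tool-z [-0.0373 -0.0372 -0.0371 -0.037  -0.0369 -0.0369 -0.0366 -0.0364] y of low [ 0.0082 -0.0154 -0.042 ]
wrist 1 1755 lowest tool-z [-0.0376 -0.0374 -0.0373 -0.0373 -0.0373 -0.0367 -0.0365 -0.0364] y of low [ 0.0083  0.0156 -0.0421]
scene -1 39 lowest tool-z [-0.098  -0.0978 -0.0978 -0.0978 -0.0976 -0.0974 -0.0974 -0.0974] y of low [-0.0017 -0.0187 -0.0996]
scene 1 6552 lowest tool-z [-0.1284 -0.1284 -0.1284 -0.1284 -0.1282 -0.1282 -0.1281 -0.1279] y of low [-0.      0.0306 -0.1297]
```

View pics/wrist5.png

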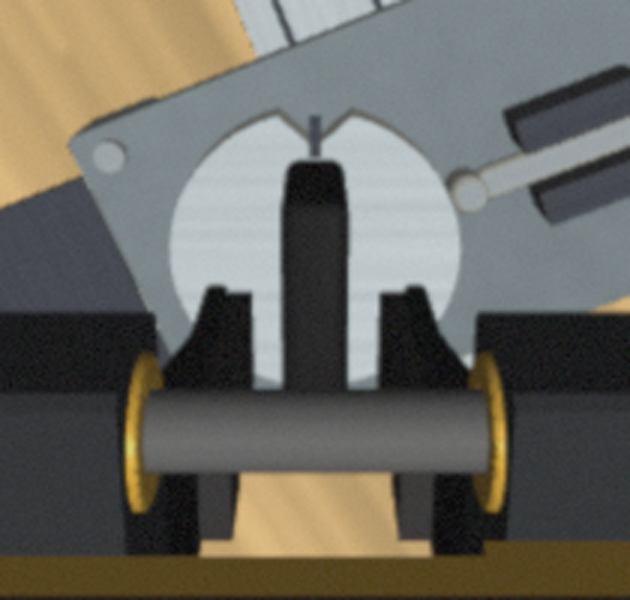

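View pics/scene5.png

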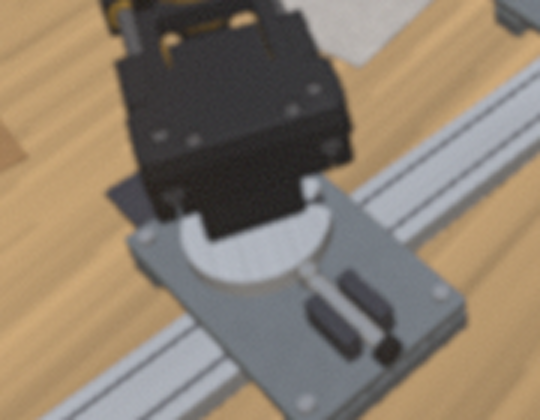

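The wrist view shows the fingertips at rows ~227 (crop (215,290) and (415,290)), above the bar top. They measure about 30–36 mm short of the reported TCP. So the fingers never straddled the bar: the real tip height is about 0.085 m, not 0.052 m. I'll open a little and lower in steps, re-measuring each time.

Request:
arm_command([
  [[0, 0, 0, 0, 0, 0, 0], [0, 0, 0, 0, 0, 0, 0], [0, 0, 0.005, 0, 0, 0, 0], [0, 0, 0.01, 0, 0, 0, 0], [0, 0, 0.015, 0, 0, 0, 0], [0, 0, 0.02, 0, 0, 0, 0], [0, 0, 0.02, 0, 0, 0, 0], [0, 0, 0.02, 0, 0, 0, 0]],
])

```text
time_s: 6.55
tool_pos: [0.5211, -0.1725, 0.0314]
tool_rot: [-180.0, 0.0, 60.0]
force: [0.7, -0.3, 0.2]
grip_width: 0.0435
```

```bash
python3 - <<'E'
from cell import *
from h import *
o=get_obs(); T=R.from_euler("xyz",o["tool_rot"],degrees=True)
print(o["grip_width"],o["tool_pos"],o["force"])
c=read_camera("wrist"); P=cloud(c)
loc=T.inv().apply((P-o["tool_pos"]).reshape(-1,3)).reshape(P.shape)
g=(c["z_map"]>0)
for s in (-1,1):
    m=g&(np.abs(loc[...,0])<.013)&(s*loc[...,1]>.012)&(s*loc[...,1]<.05)&(P[...,2]>.047)
    L=loc[m];  print(s,m.sum(),"lowest world z",np.sort(P[m][:,2])[:6].round(4),"low",L[L[:,2]>L[:,2].max()-.01].mean(0).round(4))
# bar top
m=g&(P[...,2]>.074)&(P[...,2]<.086)&(np.abs(loc[...,1])<.013)&(np.abs(loc[...,0])<.04); print("bar in tool",loc[m].min(0),loc[m].max(0),P[m].mean(0))
cv2.imwrite("pics/w6.png",cv2.resize(c["img"][130:330,220:430,::-1],None,fx=3,fy=3,interpolation=cv2.INTER_CUBIC))
E
```

```text
0.04345353056229618 [ 0.52111017 -0.17252642  0.03136671] [ 0.674707   -0.28820276  0.1902789 ]
-1 1685 lowest world z [0.0677 0.0677 0.0681 0.0685 0.0686 0.0687] low [ 0.0075 -0.0245 -0.0417]
1 2243 lowest world z [0.0673 0.0677 0.0677 0.0679 0.0684 0.0686] low [ 0.0075  0.0245 -0.0415]
bar in tool [-0.02382816 -0.00705717 -0.05060467] [ 0.02599693  0.00697197 -0.04265525] [ 0.52652869 -0.1629693   0.07962642]
```

View pics/w6.png

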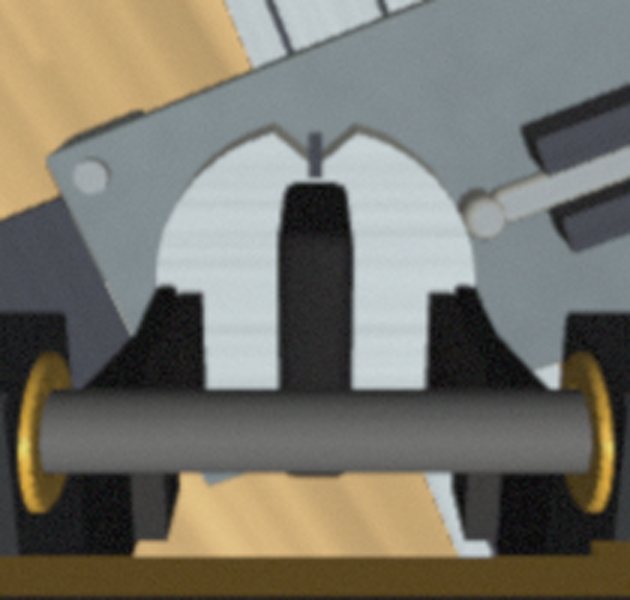

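The tips are now at 0.067 m beside the bar, centred across it (±7 mm) and within 1 mm along it. I'm lowering another 15 mm, to tips at about 0.052 m, and closing.

Request:
arm_command([
  [[0.001, 0, 0.005, 0, 0, 0, 0], [0.001, 0, 0.01, 0, 0, 0, 0], [0.001, 0, 0.015, 0, 0, 0, 0.3], [0.001, 0, 0.015, 0, 0, 0, 0.6], [0.001, 0, 0.015, 0, 0, 0, 0.8], [0.001, 0, 0.015, 0, 0, 0, 0.8], [0.001, 0, 0.015, 0, 0, 0, 0.8], [0.001, 0, 0.015, 0, 0, 0, 0.8], [0.001, 0, 0.015, 0, 0, 0, 0.8]],
], newtons=8)

```text
time_s: 7.5
tool_pos: [0.5217, -0.1715, 0.0167]
tool_rot: [-180.0, -0.0, 60.0]
force: [-0.5, 1.0, 2.7]
grip_width: 0.0141
```

The opening stopped at 14.1 mm, so the bar is held. Now turning clockwise.

Request:
arm_command([
  [[0, 0, 0, 0, 0, 3, 0.8], [0, 0, 0, 0, 0, 7, 0.8], [0, 0, 0, 0, 0, 12, 0.8], [0, 0, 0, 0, 0, 17, 0.8], [0, 0, 0, 0, 0, 22, 0.8], [0, 0, 0, 0, 0, 27, 0.8], [0, 0, 0, 0, 0, 32, 0.8], [0, 0, 0, 0, 0, 36, 0.8], [0, 0, 0, 0, 0, 39, 0.8], [0, 0, 0, 0, 0, 40, 0.8]],
])

```text
time_s: 8.5
tool_pos: [0.5222, -0.1721, 0.0168]
tool_rot: [179.9, -0.0, 20.0]
force: [1.0, -1.3, 0.7]
grip_width: 0.0137
```

```bash
python3 - <<'E'
from cell import *
from h import *
o=get_obs(); print(o["force"],o["wrist_torque"],o["tool_rot"],o["qpos"])
c=read_camera("wrist"); cv2.imwrite("pics/w7.png",cv2.resize(c["img"][130:330,220:430,::-1],None,fx=3,fy=3,interpolation=cv2.INTER_CUBIC))
E
```

```text
[ 0.99728178 -1.30641416  0.7280858 ] [-0.31598616  0.11376786  0.08151673] [ 1.79934494e+02 -3.75130629e-02  1.99882134e+01] [-21.33907446  18.01985781  42.44267648 109.61375743 -14.27801054
  57.63332024 -42.59654355]
```

View pics/w7.png

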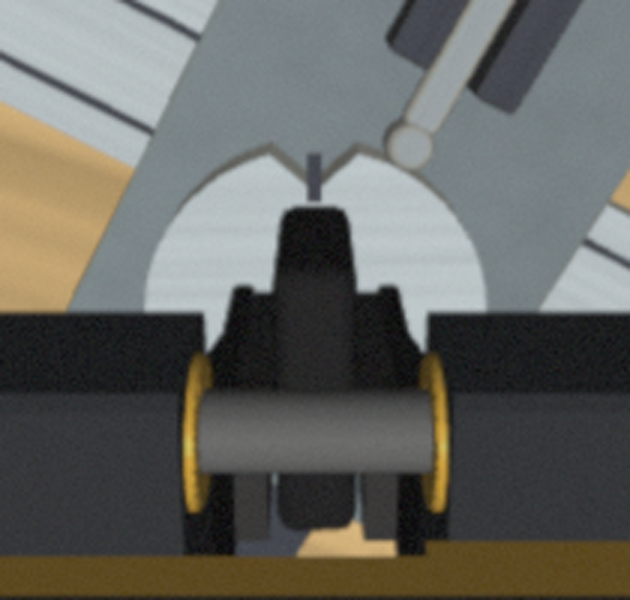

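The knob follows: the notch at crop (315,175) now sits about 28° from the pin at (408,145). Turning the rest.

Request:
arm_command([
  [[0, 0, 0, 0, 0, 3, 0.8], [0, 0, 0, 0, 0, 7, 0.8], [0, 0, 0, 0, 0, 11, 0.8], [0, 0, 0, 0, 0, 15, 0.8], [0, 0, 0, 0, 0, 19, 0.8], [0, 0, 0, 0, 0, 23, 0.8], [0, 0, 0, 0, 0, 26, 0.8], [0, 0, 0, 0, 0, 28, 0.8], [0, 0, 0, 0, 0, 28, 0.8]],
])

```text
time_s: 9.45
tool_pos: [0.5222, -0.1726, 0.0168]
tool_rot: [179.9, -0.1, -8.0]
force: [1.0, -3.4, -0.7]
grip_width: 0.014
```

```bash
python3 - <<'E'
from cell import *
from h import *
o=get_obs(); print(o["force"],o["wrist_torque"],o["tool_rot"],o["qpos"])
c=read_camera("wrist"); cv2.imwrite("pics/w8.png",cv2.resize(c["img"][130:330,220:430,::-1],None,fx=3,fy=3,interpolation=cv2.INTER_CUBIC))
E
```

```text
[ 1.00286191 -3.40406721 -0.71048609] [-0.60936488 -0.05207229 -0.10908668] [ 1.79928619e+02 -8.37376254e-02 -7.96023968e+00] [-25.54100198  19.33358144  47.69672461 109.72901187 -16.71907404
  58.00644699 -68.4455709 ]
```

View pics/w8.png

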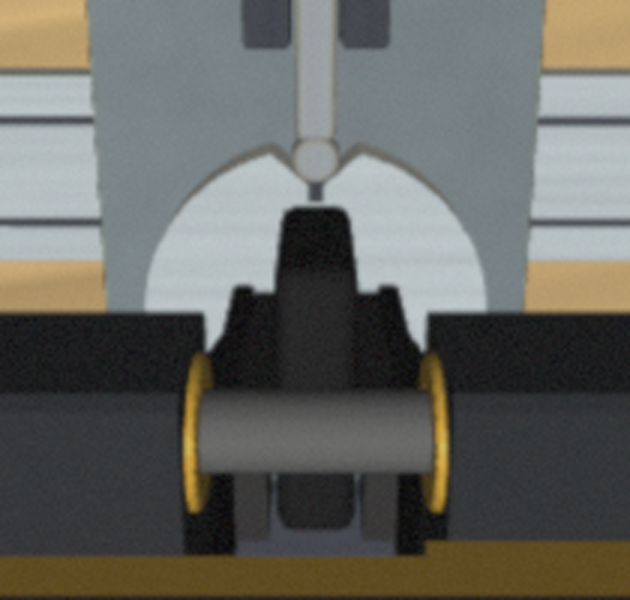

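The pin nose at crop (315,160) is seated squarely in the notch. I'm letting go and lifting straight up.

Request:
arm_command([
  [[0, 0, 0, 0, 0, 0, 0.4], [0, 0, 0, 0, 0, 0, 0], [0, 0, 0, 0, 0, 0, 0], [0, 0, 0, 0, 0, 0, 0], [0, 0, 0, 0, 0, 0, 0], [0, 0, -0.01, 0, 0, 0, 0], [0, 0, -0.03, 0, 0, 0, 0], [0, 0, -0.06, 0, 0, 0, 0], [0, 0, -0.09, 0, 0, 0, 0], [0, 0, -0.12, 0, 0, 0, 0]],
])

```text
time_s: 10.5
tool_pos: [0.5216, -0.1719, 0.1384]
tool_rot: [-180.0, -0.0, -8.0]
force: [0.8, 0.6, -0.2]
grip_width: 0.0437
```

Request:
arm_command([
  [[-0.005, 0, -0.02, 0, 0, 0, 0], [-0.01, 0, -0.03, 0, 0, 0, 0], [-0.01, 0, -0.03, 0, 0, 0, 0], [-0.01, 0, -0.03, 0, 0, 0, 0], [-0.01, 0, -0.03, 0, 0, 0, 0]],
])

```text
time_s: 11.0
tool_pos: [0.5111, -0.1699, 0.1654]
tool_rot: [180.0, 0.1, -8.0]
force: [-0.3, 0.4, 0.6]
grip_width: 0.0436
```

```bash
python3 - <<'E'
from cell import *
from h import *
o=get_obs(); print(o["time_s"],o["force"],o["grip_width"],o["tool_pos"])
for n in ["wrist","scene"]:
    c=read_camera(n); P=cloud(c)
    im=c["img"][80:270,220:430,::-1] if n=="wrist" else c["img"][160:350,160:420,::-1]
    cv2.imwrite(f"pics/{n}9.png",cv2.resize(im,None,fx=3,fy=3,interpolation=cv2.INTER_CUBIC))
    m=(c["z_map"]>0)&(P[...,2]>.074)&(P[...,2]<.084)&(np.hypot(P[...,0]-.521,P[...,1]+.173)<.04)
    if m.sum()>9: print(n,cv2.minAreaRect((P[m][:,:2]*1000).astype(np.float32)))
E
```

```text
11.0 [-0.31299081  0.36237134  0.63534144] 0.043574387782844115 [ 0.51112289 -0.16986736  0.1653677 ]
wrist ((522.8145751953125, -172.08436584472656), (12.972291946411133, 48.72145462036133), 82.0066146850586)
scene ((520.9714965820312, -173.9222412109375), (13.457313537597656, 49.426509857177734), 82.36297607421875)
```

View pics/wrist9.png

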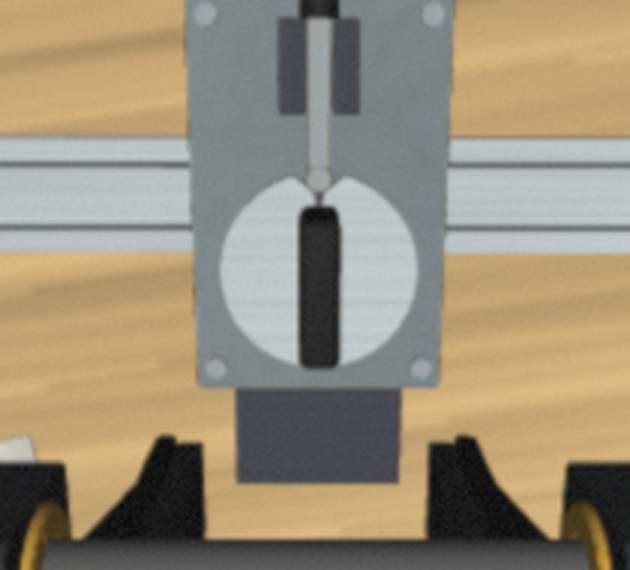

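View pics/scene9.png

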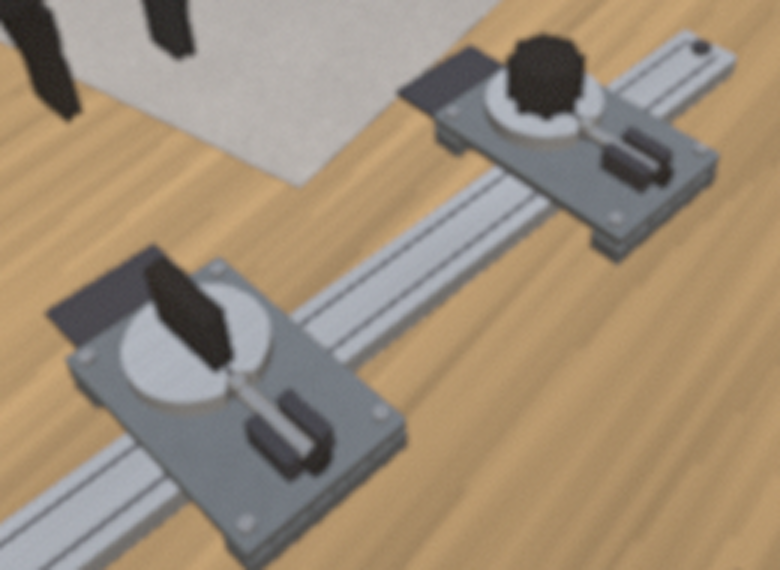

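The pin sits in the notch (wrist crop (318,180)), and the bar points at −8°, in line with the pin. The round knob (scene crop (545,75)) is untouched, and the gripper hangs free.

```bash
python3 -c "
from cell import *
print(sign_off())"
```

```text
the job is handed in; nothing more can be done
None
```

I turned the bar-grip knob about 68° clockwise until its pin dropped into the notch. Then I let go, lifted clear and handed the job in at about 11 s.

- **Knob and pin:** After release, the wrist and scene pictures both put the bar at about −8°, in line with the pin direction measured at the start. The wrist picture shows the pin nose seated in the notch. I could not read the joint values directly, so the pin depth is judged from the pictures only.
- **Round knob:** I never touched it, and it looks unchanged in the last scene picture.
- **Robot:** At hand-in the gripper was well above the stop, with the force reading below 1 N.
- **What disagreed:** The fingertips sit about 36 mm short of where the reported TCP puts them. My first grip therefore closed on air above the bar, with the opening going to 1 mm. I measured the tips in the wrist picture and went lower, and the second grip stopped at 14.1 mm on the 14 mm bar.
- **Commanded pose:** It had also ended about 4 mm off the bar centre, which I corrected before gripping.

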